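# Shut the waste chute gate until its catch clicks

### The job

The wider of the two waste chute boxes on the lab bench is ready to be taken away: push its sliding gate fully shut over the mouth, until the spring catch has clicked in behind the gate's pin and holds it. Leave the gate of the narrower box where it is.

Things in the scene. Friction and masses are not known exactly. Their poses are not given: they have to be found in the camera images.
- wide_tab (a point): Centre of the upright steel push tab on the gate of the wide chute box (white, fixed, 280 x 180 mm, 100 mm high). Tab 8 mm thick (its x), 50 mm wide (y), 7 to 49 mm above the box's top; this point is 28 mm above it. Its x is level and points the way the gate shuts, away from the robot. Behind (-x) and above the tab is free. An 8 mm pin stands on the gate 10 mm ahead of the tab, 72 mm to +y.
- wide_gate (a joint): How far the wide box's flat steel gate has been pushed, in m: 0 fully open, 0.100 shut against its end stop; starts at 0 to 0.03. Slides with about 6 N of friction, stays where left. From about 0.081 the pin rubs on the catch (up to 8 N more); the catch drops behind the pin at about 0.096, the rest is free play.
- wide_catch (a joint): Spring catch of the wide box: a steel bolt with a slanted nose in a dark housing on the rail at the gate's +y side, moving across the gate. 0 = sprung fully out; grows (m) as it is pushed back. The passing pin pushes it back about 0.006, then it springs out to 0 behind the pin.
- narrow_tab (a point): Centre of the like push tab (8 mm thick, 32 mm wide, 42 mm high) on the gate of the narrow chute box (280 x 120 mm, 100 mm high, of the same make), also open. To be left where it is.

How it is judged:
At the end, for the whole second after the job is handed in: The wide box's gate is shut (pushed at least 90 of its 100 mm) and at rest, its catch has sprung out behind the pin (within 2 mm of fully out), and the narrow box's gate is within 10 mm of where it stood (value of joint wide_gate above 0.09 m and value of joint wide_catch below 0.002 m and velocity of joint wide_gate below 0.01 m/s and distance of narrow_tab from where it was at the start of the episode below 0.01 m); the robot touches nothing.
It fails at once if the narrow box's gate is moved by more than 10 mm (distance of narrow_tab from where it was at the start of the episode above 0.01 m).
It also fails if it takes over 29 s, if anything falls off the work surface, if the arm or the gripper's body presses on something with over 40 N, if the wrist force passes 120 N, or if a joint passes its speed limit or range.

### The arm

A 6-joint arm with a two-finger parallel gripper is mounted at the origin on the work surface. World frame = base frame: x ahead of the robot, y to its left, z up, the work surface at z = 0. Lengths are in m, angles in rad, forces in N, time in s.
With the tool pointing down it reaches from about 0.325 to 0.775 m from the base axis. Payload 5.5 kg.
Tool frame: the origin (TCP) lies midway between the tips of the shut fingers; the grasp point (between the pads) lies robot.hold_point_z behind it (robot.hold_point_z is the distance from the TCP to the grasp point, in m); z points along the fingers, x is the direction in which the jaws open and shut, and the axes are right-handed (so a half turn about z gives the same grasp; the last joint's range is limited). The gripper opens to 88 mm and grips with 3 to 60 N. Pads are 20 mm wide; open, the fingers measure 115 mm over their backs; the gripper's body (75 mm by 178 mm) begins 61 mm behind the grasp point.
Start: joints at [-1.183, 0.091, 1.231, -0, 1.82, -0.057], TCP at [0.258, -0.542, 0.223] pointing down, gripper open.
Joint ranges: [-2.87, 2.87], [-0.86, 2.18], [0.17, 2.46], [-1.51, 4.65], [0.06, 2.69], [-2.65, 2.65]. Speed limits (rad/s): [2.57, 2.57, 3.01, 3.14, 3.14, 3.14].

### API

Orientations are given as a unit quaternion [w, x, y, z].
In Python, from workcell import status, cams, job, nets, robot gives the robot as it stands. The module is installed in compiled form; this text tells all that it offers.
- The arm moves only by the tool servo_tool, never from a script. Its argument "increments" is a list of rows, each a list of 3 entries, a list of its own where there are three numbers: the finger opening in cm, from 0 to 8.78, then the shift along the tool's x, y, z in cm, then the turn, a rotation vector about the tool's x, y, z in degrees. In form: [[gripper, [tx, ty, tz], [wx, wy, wz]], ...]. A call has 1 to 8 rows; each row shifts and turns the commanded pose from where the row before left it, along the tool's axes as they then stand; what a row does not reach is not made up. A row lasts 1/10 s, in which the tool goes at most 50 mm and 8.59 degrees, less where a joint would pass 70% of its speed; a pose out of reach is approached as far as the arm can. A call is refused whole if a number of a shift passes 5 or a number of a turn 8.59, either way. A call with a gripper value outside its range is refused whole. The fingers move at their own pace and stop on an object; the grip force is fixed at half the most. Time passes only in rows, so rows that do not move let the fingers close. It gives the time, the measured TCP pose, the force and the opening at its end, in the units of the state.
- status.state(): the state, without advancing time (a new reading comes with each control period).
- cams.read_camera(name): name is "side" or "top" or "wrist"; returns a dict with "pixels" (420x560x3 uint8, blue, green, red), "range_z" (420x560 float32, m along the optical axis (not along the pixel's ray), 0 where there is no reading), "fovy" (degrees; the focal length in pixels is half the picture's height over the tangent of half this angle, whatever the lens; pixels are square), "cx", "cy" (the principal point, pixels), "cam_to_world" (4x4, takes a point from camera to world coordinates). Camera axes: x right, y down, z forward; pixel columns grow to the right and rows downward; lengths in m; the calibration is good to about 2 mm. A picture is of the moment at which its call begins.
- job.sign_off(): hands the job in, once; it reports no verdict.
Trained networks look in a picture, given as the dict that the camera call returned (one of the last four; its "shot" number tells which), for a name from the list of things; names that differ only in an ending like _2 or _b are one class to them, and where a whole thing is asked for, a point or a joint stands for the part that bears it (a point fixed in the world has none). Each returns a list of dicts, best first, with "conf" (0 to 1); they miss things now and then, are a little off and sometimes report something else, mostly with a low value. They report only what shows in the picture. A call takes as long as a camera call.
- nets.masks_of(picture, thing): "pixels" (420x560 bool, what is visible of it).
- nets.landmark_of(picture, thing): "location" ([x, y, z] in m, in the coordinates of the camera as it stood for that picture, good to about 4 mm: a listed point, or the origin of a listed thing).
The state is a dict: "time": time; "joint_positions": joint angles; "joint_vel": joint speeds; "joint_efforts": joint torques, N m; "ee_pos": TCP position; "tcp_rot": TCP orientation; "wrist_force": force on the tool from outside, world axes, zero at the start; "ft_torque": the same for the moment, N m; "gripper_width": opening from 0.0 (shut) to 1.0 (fully open).
Only numpy, scipy, OpenCV 4.12 (cv2) and the standard library are available. Lean on these libraries where they do the work, as an engineer would, in place of code of your own. Each camera call takes 0.05 s, during which the arm holds its last target.

## Working session

There is one attempt and no reset: what is moved stays moved. The work goes in short steps, Python scripts to look and compute and a tool call to move; the robot and the scene stay as the last step left them, time stands still between calls to the robot, and variables do not carry over. Pictures are saved under pics/ and viewed, and the job is handed in when it is done.

Besides the shell and the picture viewer there is one more tool, called by a JSON object that holds its "api" and its "payload". servo_tool: Moves the arm, as the interface text tells. Its arguments: {"type":"object","properties":{"increments":{"type":"array","items":{"type":"array"}}},"required":["increments"]}

```bash
mkdir -p pics; cat > h.py <<'E'
import numpy as np,cv2
from workcell import status,cams,job,nets,robot
def w(p,pt): 
    return (np.array(p["cam_to_world"])@np.r_[pt,1])[:3]
def cloud(p):
    z=p["range_z"];f=210/np.tan(np.radians(p["fovy"])/2)
    v,u=np.mgrid[:420,:560]
    P=np.stack([(u-p["cx"])*z/f,(v-p["cy"])*z/f,z,np.ones_like(z)],-1)
    return (P@np.array(p["cam_to_world"]).T)[...,:3]
E
python3 - <<'E'
from h import *
s=status.state();print(s);print(robot.hold_point_z)
for c in ["top","side"]:
    p=cams.read_camera(c);cv2.imwrite(f"pics/{c}0.png",p["pixels"])
    for t in ["wide_tab","narrow_tab"]:
        for r in nets.landmark_of(p,t)[:3]: print(c,t,r["conf"],w(p,r["location"]).round(4))
    for t in ["wide_tab","wide_catch","narrow_tab"]:
        for r in nets.masks_of(p,t)[:2]:
            m=r["pixels"]&(p["range_z"]>0);C=cloud(p)[m]
            if len(C): print(c,t,"mask",r["conf"],m.sum(),np.median(C,0).round(3),np.percentile(C,5,axis=0).round(3),np.percentile(C,95,axis=0).round(3), np.argwhere(m).mean(0))
E
```

```text
{'time': 0.0, 'joint_positions': array([-1.18270713e+00,  9.18815631e-02,  1.23189161e+00, -1.12478818e-05,
        1.81976135e+00, -5.66719337e-02]), 'joint_vel': array([ 8.85261321e-05,  9.31038785e-04, -7.96433373e-04, -8.57717192e-04,
       -3.65046821e-04, -5.70836628e-04]), 'joint_efforts': array([ 2.60984787e-03, -4.46444857e+01, -4.06443214e+01,  6.98821130e-02,
        2.93679780e-02, -1.58421149e-04]), 'ee_pos': array([ 0.25804683, -0.54135739,  0.22149004]), 'tcp_rot': array([-5.59463384e-04,  8.45647214e-01, -5.33741366e-01, -7.93563897e-04]), 'wrist_force': array([-0.41174636, -0.17934215, -0.31098045]), 'ft_torque': array([-0.01880882, -0.03542023, -0.03894744]), 'gripper_width': 0.9971056903246815}
0.0187
top wide_tab 0.77 [ 0.5229 -0.2366  0.1272]
top narrow_tab 0.68 [0.5673 0.1967 0.1293]
top wide_tab mask 0.97 4080 [ 0.564 -0.215  0.107] [ 0.506 -0.284  0.104] [ 0.625 -0.148  0.111] [200.44877451 379.99779412]
top wide_catch mask 0.51 39 [ 0.574 -0.125  0.124] [ 0.566 -0.131  0.12 ] [ 0.58  -0.113  0.139] [194.30769231 337.56410256]
top narrow_tab mask 0.62 2488 [0.614 0.19  0.107] [0.561 0.147 0.104] [0.669 0.235 0.112] [173.17765273 190.14710611]
side wide_tab 0.87 [ 0.5192 -0.2342  0.1261]
side narrow_tab 0.98 [0.5663 0.1964 0.1257]
side wide_tab mask 0.97 1854 [ 0.559 -0.213  0.107] [ 0.503 -0.284  0.105] [ 0.626 -0.15   0.133] [143.05177994 268.79665588]
side narrow_tab mask 0.92 2964 [0.609 0.196 0.107] [0.56  0.148 0.105] [0.67  0.237 0.134] [259.95040486 190.03947368]
```

```bash
python3 - <<'E'
import cv2,numpy as np
a=cv2.imread("pics/top0.png")
cv2.imwrite("pics/top0c.png",cv2.resize(a[110:300,270:470],(800,760))[:600])
E
```

```text
(no output)
```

View pics/top0.png

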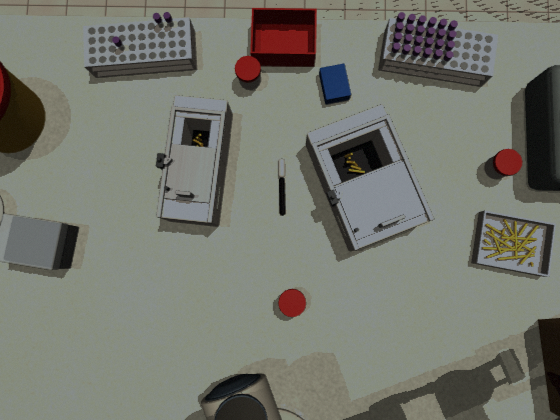

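View pics/side0.png

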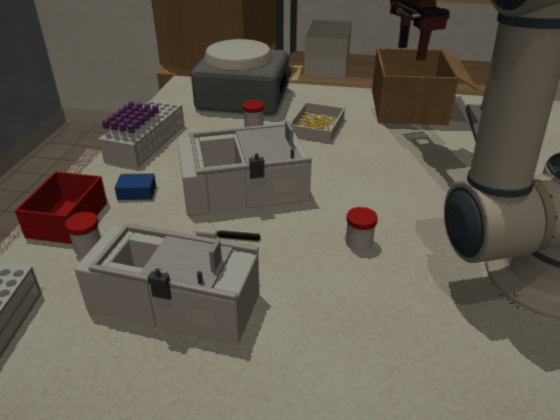

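```bash
python3 - <<'E'
from h import *
p=cams.read_camera("top");C=cloud(p)
# tab
m=(C[...,2]>.140)&(C[...,2]<.153)&(abs(C[...,0]-.52)<.04)&(abs(C[...,1]+.235)<.05)
Q=C[m];print(len(Q),Q.mean(0))
if len(Q)>5: 
  r=cv2.minAreaRect((Q[:,:2]*1000).astype(np.float32));print(r)
# white box
hsv=cv2.cvtColor(p["pixels"],cv2.COLOR_BGR2HSV)
for lo,hi in [(-.4,0),(0.05,.4)]:
  m=(C[...,2]>.09)&(C[...,2]<.12)&(C[...,1]>lo)&(C[...,1]<hi)&(C[...,0]>.3)
  r=cv2.minAreaRect((C[m][:,:2]*1000).astype(np.float32));print("box",r)
# gate mask rect
r=nets.masks_of(p,"wide_tab")[0]["pixels"];Q=C[r&(C[...,2]<.113)&(C[...,2]>.1)]
print(cv2.minAreaRect((Q[:,:2]*1000).astype(np.float32)))
p=cams.read_camera("side");C=cloud(p)
m=(C[...,2]>.115)&(C[...,2]<.153)&(abs(C[...,0]-.52)<.04)&(abs(C[...,1]+.235)<.045)
Q=C[m];print("side",len(Q),Q.mean(0),Q.min(0),Q.max(0))
E
```

```text
102 [ 0.51913137 -0.23312114  0.14818326]
((519.6416625976562, -234.27044677734375), (7.859015941619873, 49.941619873046875), 23.217483520507812)
box ((724.7110595703125, -206.72396850585938), (289.7671813964844, 538.0941772460938), 82.36329650878906)
box ((743.2646484375, 217.898681640625), (492.3620910644531, 210.63958740234375), 17.18761444091797)
((566.4579467773438, -215.80316162109375), (122.0496597290039, 160.9710235595703), 23.402164459228516)
side 152 [ 0.51874837 -0.22666672  0.13517055] [ 0.50709485 -0.25810264  0.11513653] [ 0.53224486 -0.20747441  0.14973425]
```

The top view shows the wide box at about pixel (370,180), with its tab at (390,222). The tab measures 7.9 x 49.9 mm, centred at (0.520, -0.234), with its top at 0.148, which matches the sizes given. Its shutting direction is about +23.3° and the narrow box is well away to the left. The tool's -y is the push direction after a 2.2° turn.

{"api": "servo_tool", "payload": {"increments": [[0, [0, 0, 0], [0, 0, 2.2]], [0, [-2.2, -4, 0], [0, 0, 0]], [0, [-2.2, -4, 0], [0, 0, 0]], [0, [-2.2, -4, 0], [0, 0, 0]], [0, [-2.2, -4, 0], [0, 0, 0]], [0, [-2.2, -4, 0], [0, 0, 0]], [0, [-2.2, -4, 0], [0, 0, 0]], [0, [-2.2, -4, 0], [0, 0, 0]]]}}

```text
time: 1.55
ee_pos: [0.4553, -0.2879, 0.2229]
tcp_rot: [0.0, 0.835, -0.55, 0.0]
wrist_force: [0.5, -1.2, 1.0]
gripper_width: 0.314
```

```bash
cat >> h.py <<'E'
def rel():
    from scipy.spatial.transform import Rotation as R
    s=status.state();q=s["tcp_rot"];M=R.from_quat([q[1],q[2],q[3],q[0]]).as_matrix()
    d=np.array([.520,-.234,.128])-s["ee_pos"]
    print(s["time"],s["ee_pos"],"tab in tool cm",(M.T@d*100).round(2),"x-axis ang",np.degrees(np.arctan2(M[1,0],M[0,0])).round(2),"F",s["wrist_force"].round(1),s["gripper_width"], "tilt",M[:,2].round(3))
E
python3 -c "
from h import *
rel()"
```

```text
1.55 [ 0.455338   -0.28786926  0.22288477] tab in tool cm [-2.4  -8.07  9.49] x-axis ang -66.72 F [ 0.5 -1.2  1. ] 0.3135372684081836 tilt [ 0.001 -0.    -1.   ]
```

{"api": "servo_tool", "payload": {"increments": [[0, [-1.2, -2, 0], [0, 0, 0]], [0, [-1.2, -2, 0], [0, 0, 0]], [0, [0, 0, 3], [0, 0, 0]], [0, [0, 0, 3], [0, 0, 0]], [0, [0, 0, 3], [0, 0, 0]], [0, [0, 0, 1.2], [0, 0, 0]], [0, [0, 0, 0], [0, 0, 0]]]}}

```text
time: 2.25
ee_pos: [0.4808, -0.2511, 0.1187]
tcp_rot: [0.0, 0.835, -0.55, -0.002]
wrist_force: [-0.2, 0.2, 0.2]
gripper_width: 0.001
```

```bash
python3 -c "
from h import *
rel()
for c in ['side','top']:
    cv2.imwrite(f'pics/{c}1.png',cams.read_camera(c)['pixels'])"
```

```text
2.25 [ 0.48076882 -0.25110362  0.11865859] tab in tool cm [-0.02 -4.28 -0.94] x-axis ang -66.72 F [-0.2  0.2  0.2] 0.000907360046177425 tilt [-0.003  0.002 -1.   ]
```

View pics/side1.png

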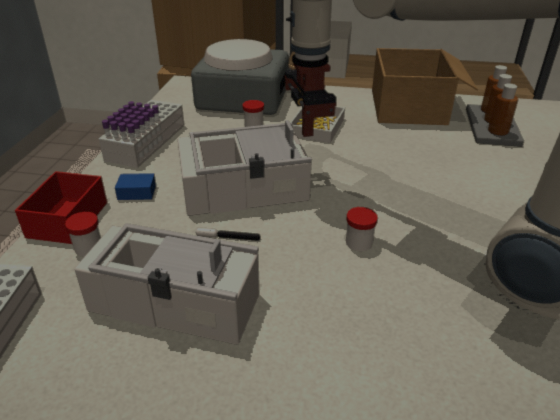

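View pics/top1.png

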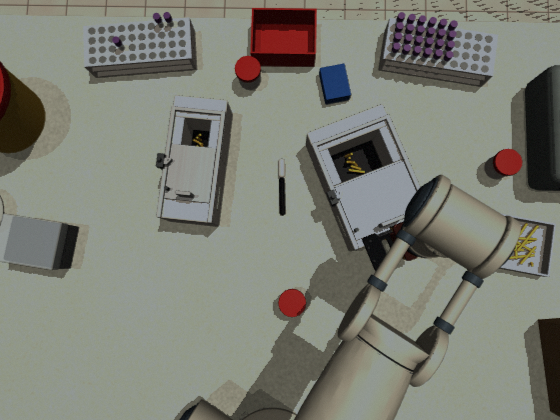

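The side and top pictures show the shut fingers standing behind the wide tab, near (308,130) in the side view. Nothing is touched, so I start the push.

{"api": "servo_tool", "payload": {"increments": [[0, [0, -1.2, 0], [0, 0, 0]], [0, [0, -1.2, 0], [0, 0, 0]], [0, [0, -1, 0], [0, 0, 0]], [0, [0, -1, 0], [0, 0, 0]], [0, [0, -1, 0], [0, 0, 0]], [0, [0, -1, 0], [0, 0, 0]], [0, [0, -1, 0], [0, 0, 0]]]}}

```text
time: 3.05
ee_pos: [0.5501, -0.2233, 0.1225]
tcp_rot: [0.001, 0.835, -0.55, 0.001]
wrist_force: [-5.5, -4.1, 5.7]
gripper_width: 0.003
```

```bash
python3 -c "
from h import *
rel()
p=cams.read_camera('side');cv2.imwrite('pics/side2.png',p['pixels'])
for t in ['wide_tab','narrow_tab']:
  for r in nets.landmark_of(p,t)[:1]: print(t,r['conf'],w(p,r['location']))"
```

```text
3.05 [ 0.55014148 -0.22333316  0.12247537] tab in tool cm [-0.21  3.19 -0.55] x-axis ang -66.77 F [-5.5 -4.1  5.7] 0.00319548656306153 tilt [-0.    -0.003 -1.   ]
wide_tab 0.77 [ 0.56295797 -0.21641024  0.12845507]
narrow_tab 0.94 [0.56448986 0.19615042 0.12562404]
```

View pics/side2.png

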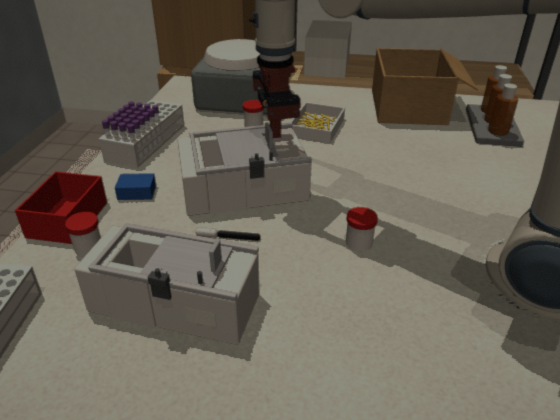

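The tab has moved about 46 mm and the narrow tab has not moved. There is a small upward force, so I raise the tool a little and keep pushing.

{"api": "servo_tool", "payload": {"increments": [[0, [0, -0.8, -0.3], [0, 0, 0]], [0, [0, -0.8, 0], [0, 0, 0]], [0, [0, -0.8, 0], [0, 0, 0]]]}}

```text
time: 3.5
ee_pos: [0.5703, -0.2133, 0.1223]
tcp_rot: [0.001, 0.835, -0.55, -0.002]
wrist_force: [-6.5, -3.3, -1.2]
gripper_width: 0.004
```

```bash
python3 -c "
from h import *
rel()
p=cams.read_camera('side');cv2.imwrite('pics/side3.png',cv2.resize(p['pixels'][90:220,160:340],(720,520)))
for t in ['wide_tab','narrow_tab']:
  for r in nets.landmark_of(p,t)[:1]: print(t,r['conf'],w(p,r['location']))"
```

```text
3.5 [ 0.57029709 -0.2132588   0.1222767 ] tab in tool cm [-0.08  5.44 -0.55] x-axis ang -66.78 F [-6.5 -3.3 -1.2] 0.004335714467576238 tilt [-0.005 -0.    -1.   ]
wide_tab 0.57 [ 0.58524095 -0.20842035  0.12855706]
narrow_tab 0.73 [0.56543151 0.19805928 0.12705217]
```

View pics/side3.png

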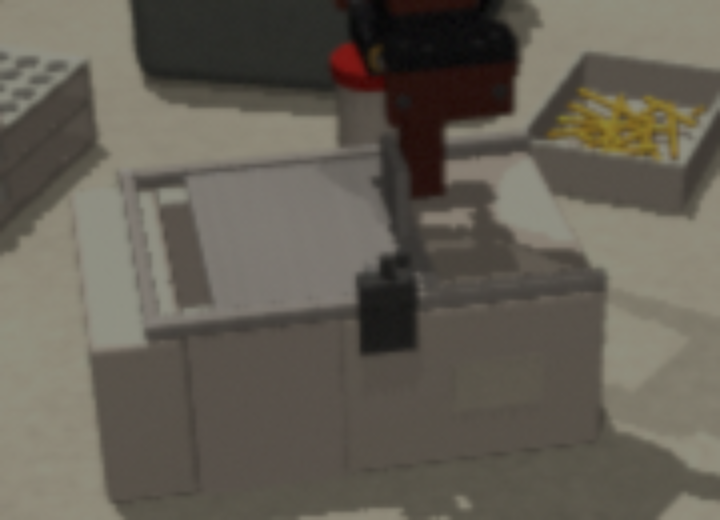

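The pin has now reached the catch housing at about (395,265) in the crop, and the mouth still shows a gap. I keep pushing in small steps and watch the force.

{"api": "servo_tool", "payload": {"increments": [[0, [0, -0.5, 0], [0, 0, 0]], [0, [0, -0.5, 0], [0, 0, 0]], [0, [0, -0.4, 0], [0, 0, 0]]]}}

```text
time: 3.95
ee_pos: [0.5811, -0.2086, 0.1226]
tcp_rot: [0.003, 0.835, -0.551, -0.003]
wrist_force: [-17.2, -4.8, 0.7]
gripper_width: 0.005
```

```bash
python3 -c "
from h import *
rel()
p=cams.read_camera('side');cv2.imwrite('pics/side4.png',cv2.resize(p['pixels'][90:220,160:340],(720,520)))"
```

```text
3.95 [ 0.58106203 -0.20855033  0.12260178] tab in tool cm [-0.06  6.62 -0.48] x-axis ang -66.83 F [-17.2  -4.8   0.7] 0.00472657684674007 tilt [-0.009 -0.001 -1.   ]
```

View pics/side4.png

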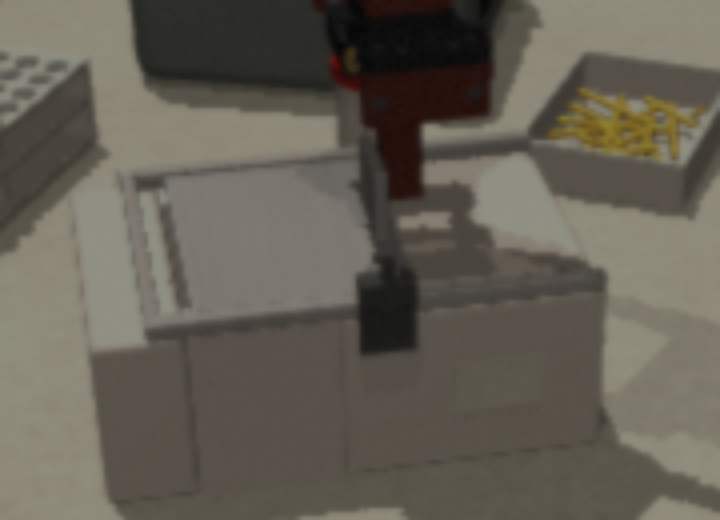

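The force is now about 18 N, so the pin is rubbing on the catch. A gap of roughly 10 mm is left, so I continue.

{"api": "servo_tool", "payload": {"increments": [[0, [0, -0.4, 0], [0, 0, 0]], [0, [0, -0.4, 0], [0, 0, 0]]]}}

```text
time: 4.2
ee_pos: [0.5901, -0.2048, 0.1226]
tcp_rot: [0.001, 0.835, -0.55, -0.002]
wrist_force: [-4.9, -2.5, -3.9]
gripper_width: 0.001
```

```bash
python3 -c "
from h import *
rel()
p=cams.read_camera('side');cv2.imwrite('pics/side5.png',cv2.resize(p['pixels'][90:220,160:340],(720,520)))"
```

```text
4.2 [ 0.59006466 -0.20476904  0.12255639] tab in tool cm [-0.08  7.59 -0.51] x-axis ang -66.79 F [-4.9 -2.5 -3.9] 0.001022457867063145 tilt [-0.005  0.    -1.   ]
```

View pics/side5.png

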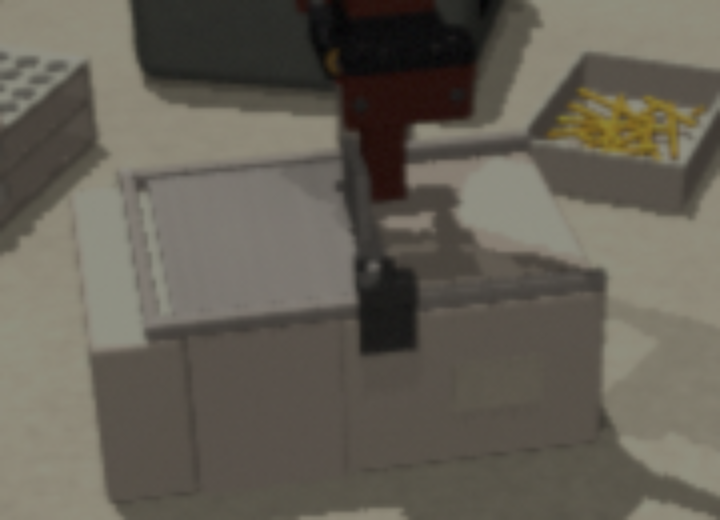

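The force has dropped to about 5 N, so the pin has probably passed the catch. I push the last few mm to confirm against the end stop.

{"api": "servo_tool", "payload": {"increments": [[0, [0, -0.3, 0], [0, 0, 0]], [0, [0, 0, 0], [0, 0, 0]]]}}

```text
time: 4.45
ee_pos: [0.5937, -0.2032, 0.1225]
tcp_rot: [0.001, 0.835, -0.55, -0.001]
wrist_force: [-4.5, -3.7, -2.8]
gripper_width: 0.004
```

```bash
python3 -c "
from h import *
rel()
p=cams.read_camera('side');cv2.imwrite('pics/side6.png',cv2.resize(p['pixels'][90:220,160:340],(720,520)))"
```

```text
4.45 [ 0.59371221 -0.2032338   0.12253898] tab in tool cm [-0.08  7.99 -0.53] x-axis ang -66.75 F [-4.5 -3.7 -2.8] 0.0043246622622435515 tilt [-0.003  0.    -1.   ]
```

View pics/side6.png

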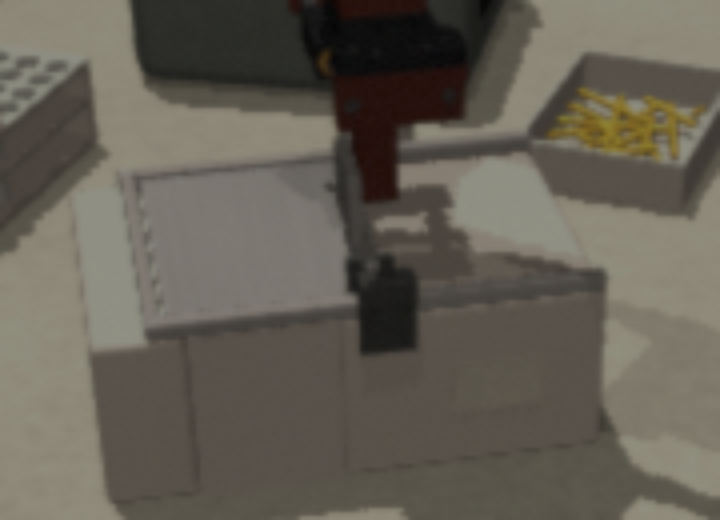

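{"api": "servo_tool", "payload": {"increments": [[0, [0, -0.3, 0], [0, 0, 0]], [0, [0, 0, 0], [0, 0, 0]]]}}

```text
time: 4.7
ee_pos: [0.5946, -0.2028, 0.1226]
tcp_rot: [0.002, 0.835, -0.551, -0.003]
wrist_force: [-12.0, -4.8, -1.1]
gripper_width: 0.005
```

{"api": "servo_tool", "payload": {"increments": [[0, [0, -0.3, 0], [0, 0, 0]], [0, [0, 0, 0], [0, 0, 0]]]}}

```text
time: 4.9
ee_pos: [0.5946, -0.2028, 0.1227]
tcp_rot: [0.004, 0.834, -0.551, -0.005]
wrist_force: [-23.8, -5.6, 3.0]
gripper_width: 0.005
```

The force has risen to 24 N with no movement, so the gate is hard against its end stop. I back off and lift away.

{"api": "servo_tool", "payload": {"increments": [[0, [0, 0.8, 0], [0, 0, 0]], [0, [0, 2, 0], [0, 0, 0]], [0, [0, 2, 0], [0, 0, 0]], [0, [0, 0, -3], [0, 0, 0]], [0, [0, 0, -4], [0, 0, 0]], [0, [0, 4, -3], [0, 0, 0]], [0, [0, 4, 0], [0, 0, 0]], [0, [0, 0, 0], [0, 0, 0]]]}}

```text
time: 5.7
ee_pos: [0.4811, -0.2527, 0.2267]
tcp_rot: [-0.0, 0.835, -0.551, 0.003]
wrist_force: [1.3, 0.6, -0.1]
gripper_width: 0.004
```

```bash
python3 -c "
from h import *
rel()
p=cams.read_camera('side');cv2.imwrite('pics/side7.png',cv2.resize(p['pixels'][90:220,160:340],(720,520)))
t=cams.read_camera('top');cv2.imwrite('pics/top7.png',cv2.resize(t['pixels'][100:250,290:450],(640,600)))
for q in (p,t):
 for n in ['wide_tab','narrow_tab']:
  for r in nets.landmark_of(q,n)[:1]: print(n,r['conf'],w(q,r['location']))
C=cloud(t);m=(C[...,2]>.140)&(C[...,2]<.153)&(abs(C[...,0]-.61)<.04)&(abs(C[...,1]+.197)<.05);Q=C[m]
print(len(Q));r=cv2.minAreaRect((Q[:,:2]*1000).astype(np.float32));print(r)
"
```

```text
5.7 [ 0.48109529 -0.2527177   0.22672104] tab in tool cm [-0.24 -4.28  9.89] x-axis ang -66.84 F [ 1.3  0.6 -0.1] 0.0037048089746955478 tilt [ 0.005 -0.003 -1.   ]
wide_tab 0.63 [ 0.60919486 -0.19640473  0.12730204]
narrow_tab 0.86 [0.56597605 0.19744623 0.12473968]
wide_tab 0.62 [ 0.61365752 -0.19444329  0.12748202]
narrow_tab 0.72 [0.5674756  0.19584679 0.12735164]
105
((607.9664916992188, -196.72702026367188), (8.233688354492188, 49.40950012207031), 23.262466430664062)
```

View pics/side7.png

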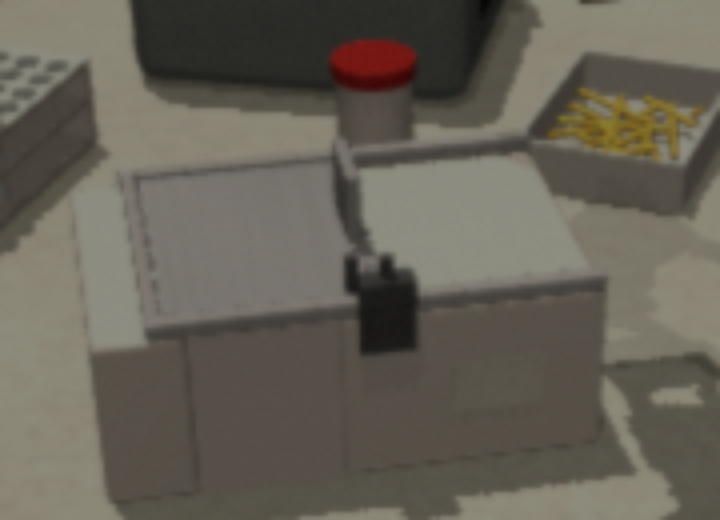

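View pics/top7.png

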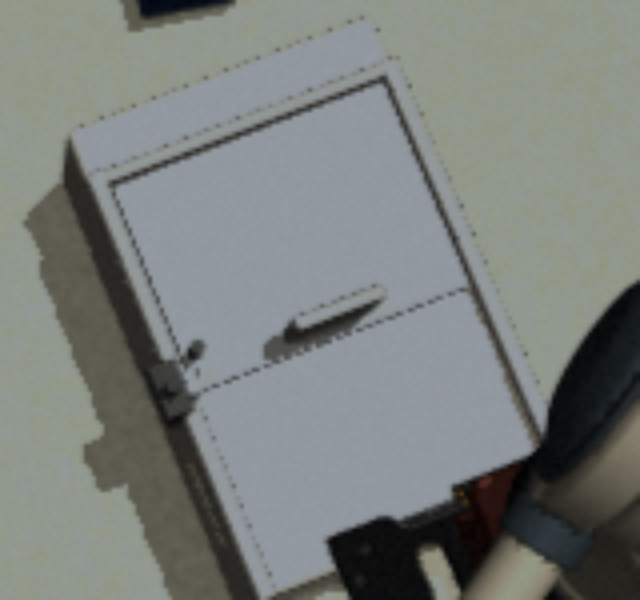

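The mouth is fully covered. The pin, at (195,350) in the top crop, is past the catch, and the bolt nose sits behind it. The tool is clear, so I hand in.

```bash
python3 -c "
from h import *
print(job.sign_off())"
```

```text
the job is handed in; nothing more can be done
None
```

I pushed the wide box's gate fully shut with the closed fingers against its tab, then backed off, lifted clear and handed the job in at about 5.8 s.

- **Gate:** The tab moved about 96 mm along its 23° axis. At the end the force rose to 24 N with no further movement, so the gate was against its end stop. The pictures show the mouth fully covered.
- **Catch:** The push force rose to about 18 N as the pin rubbed on the catch. It then fell to about 5 N before the stop. The last top picture shows the pin past the catch with the bolt nose behind it. I did not test the catch by pulling the gate back.
- **Narrow box:** Its tab still measures within about 2 mm of where it started, which is within the measuring error.
- **Tool:** It ended about 13 cm from the tab and above the box. The wrist force read about 1 N, which is close to its idle level.

No check failed. Partway through the push there was a brief upward force of about 6 N on the tool, and it went away after I commanded a 3 mm rise. I don't know what caused it.

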